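# Press a re-papered sanding block under the guarded press

### The arm

A 6-joint arm with a two-finger parallel gripper is mounted at the origin on a cart in front of the work surface, level with it; the furniture and walls round the work are solid. World frame = base frame: x ahead of the robot, y to its left, z up, the work surface at z = 0. Lengths are in mm, angles in rad, forces in N, time in s.
With the tool pointing down it reaches from about 325 to 925 mm from the base axis. Payload 3.1 kg.
Tool frame: the origin (TCP) lies between the finger pads; the fingertips stand ahead of it and the grasp point (between the pads) lies 2 mm behind it (r.tip_extent is the z of the fingertips in the tool frame, in mm); z points along the fingers, y is the line along which they close (so a half turn about z gives the same grasp; the last joint's range is limited). The gripper opens to 85 mm and grips with 20 to 120 N. Pads are 22 mm wide; open, the fingers measure 114 mm over their backs; the gripper's body (76 mm by 85 mm) begins 54 mm behind the grasp point. The pads swing forward as they close: fully open they stand 13 mm farther back than shut.
Start: joints at [0.989, 0.217, 1.613, -0, 1.311, -0.112], TCP at [282.927, 557.308, 248.3] pointing down, gripper open.
Joint ranges: [-2.75, 2.75], [-0.78, 2.1], [0.31, 2.55], [-1.13, 4.27], [0.13, 2.63], [-2.58, 2.58]. Speed limits (rad/s): [2.79, 2.79, 3.14, 3.14, 3.14, 3.14].

### API

Orientations are given as a unit quaternion [w, x, y, z].
In Python, from plant import state, vision, order, r gives the robot as it stands.
- The arm moves only by the tool play_rows, never from a script. Its argument "increments" is a list of rows, each a list of 3 entries, a list of its own where there are three numbers: the shift along the world's x, y, z in m, then the turn, a rotation vector about the world's x, y, z in degrees, then the closure, from -1 (fully open) to 1 (shut), so that 0 is half open. A call has 1 to 5 rows; each row is the pose to reach, as a shift and turn from the pose commanded when the call began; what a row does not reach only later rows make up. A row lasts 1/12 s, in which the tool goes at most 41.7 mm and 7.16 degrees, less where a joint would pass 70% of its speed; a pose out of reach is approached as far as the arm can. A call with a gripper value outside its range is refused whole. The fingers move at their own pace and stop on an object; "squeeze" is the grip in N (left out, the last holds). Time passes only in rows, so rows that repeat a pose let the fingers close. It gives the time, the measured TCP pose, the force, the opening and the grip force at its end, in the units of the state.
- state(): the state, without advancing time (a new reading comes with each control period).
- vision.grab_frame(name): name is "side" or "top" or "wrist"; returns (picture, depth): 400x640x3 uint8, red, green, blue; 400x640 float32, mm along the optical axis (not along the pixel's ray), 0 where there is no reading.
- vision.camera_params(name): a dict with "vfov" (degrees; the focal length in pixels is half the picture's height over the tangent of half this angle, whatever the lens; pixels are square), "cx", "cy" (the principal point, pixels), "rvec" (rotation vector, rad) and "tvec" (3), from world to camera coordinates, as OpenCV has them. Camera axes: x right, y down, z forward; pixel columns grow to the right and rows downward; lengths in mm; the calibration is good to about 2 mm. A picture is of the moment at which its call begins: read the wrist's pose just before it. camera_params takes no time and is no camera call; for the wrist camera it gives the pose at the moment of the call.
- order.job_done(): hands the job in; it is judged then, once.
The state is a dict: "clock": time; "qpos": joint angles; "qvel": joint speeds; "joint_torque": joint torques, N m; "tcp_pos": TCP position; "ee_rot": TCP orientation; "wrist_force": force on the tool from outside, world axes, zero at the start; "wrist_torque": the same for the moment, N m; "width": finger opening in mm; "grasp_force": force on a finger pad.
Only numpy, scipy, OpenCV 4.12 (cv2) and the standard library are available. Lean on these libraries where they do the work, as an engineer would, in place of code of your own. Each camera call takes 0.05 s, during which the arm holds its last target. There are 200 camera calls.

### The job

Press the freshly papered sanding block in the bench press: with the fingertips push the block along its channel, without lifting it, until it rests against the end stop, and only then reach down through the window of the guard, without touching the guard frame, and press the lever down until its foot bears firmly on the block. Keep pressing: the program finishes while the fingers still hold the lever down. Leave the other things round the press where they are.

Things in the scene. Friction and masses are not known exactly. Their poses are not given: they have to be found in the camera images.
- press: bench press, fixed: dark steel base plate 270 x 140 x 8 mm with a channel on it. Origin on the table directly below the centre of the guard's window; +x runs along the channel towards the stop and the lever's hinge, z up. The plate reaches from x = -185 to +85 mm and y = -70 to +70 mm; its top is 8 mm above the table
- stop (a point): middle of the face of the aluminium stop bar that ends the channel, at x = -12 mm of the press, 16 mm above the table (the bar's top is at 24 mm). The channel runs from here 173 mm towards the press's -x between two low aluminium rails, inner faces 41 mm apart, tops 16 mm above the table
- guard: grey sheet metal guard over the rear half of the press, fixed; origin and axes of the press. Flat top 4 mm thick, upper face at z = 86 mm, x = -45 to +85 mm, y = -64 to +64 mm, with one rectangular window; side sheets at y = -62 and +62 mm, 4 mm thick; the front (to -x) is open below the top, so that the block slides in. Not to be touched
- window (a point): centre of the guard's window, in the upper face of its top (86 mm above the table). The clear opening is 70 mm along the press's x and 90 mm along its y
- lever: steel lever under the window, 14 mm wide; origin on its hinge axis (75 mm behind the window's centre, 58 mm above the table); runs to the press's -x, level at rest, held up by a spring. The sprung rubber foot at its end, 105 mm from the hinge, stays inside the guard and meets a block that is against the stop when the pad has gone down 10 mm; without a block it goes on to 0.30 rad
- lever_pad (a point): centre of the upper face of the round black finger pad on the lever, 30 mm across, straight below the window's centre, at rest 66 mm above the table and 20 mm below the guard's upper face. Bringing the foot to the block takes about 6 N here; then the foot's spring gives for 3 to 4 mm more at the pad and bears firmly from about 2 mm, 10 to 20 N in all
- block: dark grey sanding block, 63 mm long, 37 mm wide, 26 mm high, loose in the channel on the base plate, length along the channel (2 mm of play to each rail). Origin in the centre of its underside; its y axis is its length. Against the stop its centre is at x = -43.5 mm of the press and 30 mm of it still stick out in front of the guard
- eraser: white packet eraser, 75 x 22 x 12 mm, on the base plate beside the channel; bystander; origin at the centre of its underside
- graver: wood-handled engraving tool, 150 x 19 x 19 mm, on the table beside the press; bystander; origin at the centre of its underside
- smoother: smoothing tool with a pear-shaped wooden handle, 131 x 30 x 30 mm, on the table beside the press; bystander; origin at the centre of its underside
- glue: teal squeeze bottle with a long nozzle, 60 mm across, 130 mm high, standing beside the press; bystander; origin at the centre of its underside
- ink: white bottle with a black cap, 49 mm across, 87 mm high, standing beside the press; bystander; origin at the centre of its underside
Not all that is in view belongs to the job. Of the things like the block, leave any that is green; of the rest the smaller one is meant.

How it is judged:
By the outcome, as a careful person would: the job done as asked, in the order asked, and still so for the second after the job is handed in, while the arm keeps its last pose, push and grip.
It also fails if it takes over 48 s, if anything falls off the work surface, if the arm or the gripper's body presses on something with over 40 N, if the wrist force passes 120 N, or if a joint passes its speed limit or range.

## Working session

There is one attempt and no reset: what is moved stays moved. The work goes in short steps, Python scripts to look and compute and a tool call to move; the robot and the scene stay as the last step left them, time stands still between calls to the robot, and variables do not carry over. Pictures are saved under pics/ and viewed, at most 10 in all, crops included, and the job is handed in when it is done.

Besides the shell and the picture viewer there is one more tool, called after "Request:" by a JSON object that holds its "fn" and its "kwargs". play_rows: Moves the arm, as the interface text tells. Its arguments: {"type":"object","properties":{"increments":{"type":"array"},"squeeze":{"type":"number"}},"required":["increments"]}

```bash
mkdir -p pics; cat > h.py <<'E'
import numpy as np, cv2
from plant import state, vision, order, r
def cam(n):
    p=vision.camera_params(n); f=200/np.tan(np.radians(p['vfov'])/2)
    R=cv2.Rodrigues(np.array(p['rvec'],float))[0]; return f,p['cx'],p['cy'],R,np.array(p['tvec'],float).ravel()
def cloud(n,d):
    f,cx,cy,R,t=cam(n); v,u=np.mgrid[:400,:640]
    P=np.stack([(u-cx)/f*d,(v-cy)/f*d,d],-1); return (P-t)@R
def ray(n,u,v,z):
    f,cx,cy,R,t=cam(n); c=-R.T@t; w=R.T@np.array([(u-cx)/f,(v-cy)/f,1]); return c+w*(z-c[2])/w[2]
E
python3 - <<'E'
from h import *
for n in('top','side'):
    p,d=vision.grab_frame(n); np.savez(n,p=p,d=d); cv2.imwrite(f'pics/{n}1.png',p[...,::-1]); print(n,cam(n), (d>0).mean())
s=state();print(s['tcp_pos'],s['ee_rot'],s['wrist_force'],r.tip_extent,s['width'],[a for a in dir(r) if a[0]!='_'])
E
```

```text
top (np.float64(372.2168207659855), 320.124272003482, 200.9678502881328, array([[-0.02612475, -0.99945957, -0.01995169],
       [-0.99902517,  0.02681344, -0.03506785],
       [ 0.03558387,  0.0190161 , -0.99918576]]), array([ 17.902214  , 549.02616933, 926.52977682])) 0.99593359375
side (np.float64(441.8688906341749), 324.7625301995818, 191.7862766512859, array([[-0.99973632, -0.0010689 ,  0.02293776],
       [-0.0186726 ,  0.61923416, -0.78498432],
       [-0.01336478, -0.78520565, -0.61909085]]), array([ 554.80082626,   63.26134078, 1152.38486708])) 0.99603125
[282.51488164 556.70343722 247.06628314] [-3.77159142e-04  2.32733063e-01  9.72540020e-01 -1.04355556e-03] [ 0.83165409  0.14106621 -0.30380207] 17.0 85.31842649370954 ['MotionError', 'tip_extent']
```

View pics/top1.png

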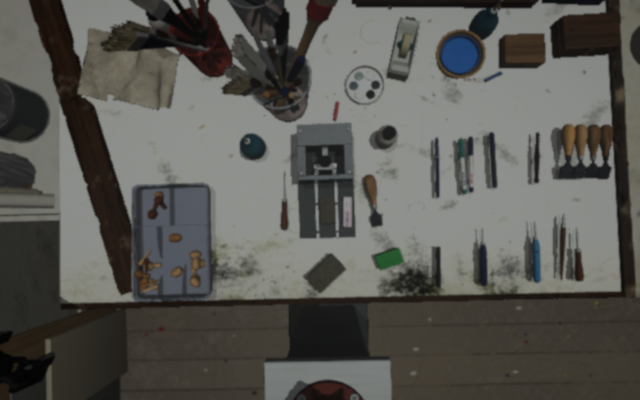

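View pics/side1.png

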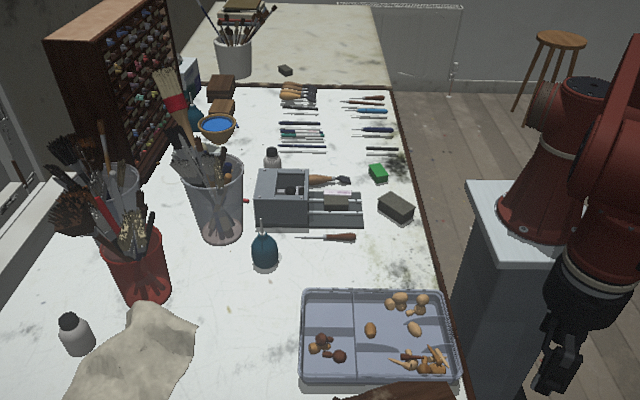

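The top view shows the press at about (325,180) with its stop towards the image top (world +x). The block is in the channel at about (328,208), the larger look-alike lies on the table at (325,272) and the green one at (388,259). Next I measure the press.

```bash
python3 - <<'E'
from h import *
z=np.load('top.npz');p,d=z['p'],z['d'];P=cloud('top',d)
S=np.s_[110:250,270:400]
Q=P[S]; Z=Q[...,2]
print('table z',np.median(P[150:250,380:420,2]), np.median(P[200:230,230:270,2]))
m=((Z>72)&(Z<100)).astype(np.uint8)
n,l,st,c=cv2.connectedComponentsWithStats(m)
k=1+np.argmax(st[1:,4]);print(st[k])
# window as hole
cs,h=cv2.findContours((l==k).astype(np.uint8),cv2.RETR_CCOMP,cv2.CHAIN_APPROX_NONE)
for cc in cs:
    if cv2.contourArea(cc)<60: continue
    q=np.array([ray('top',x+270,y+110,86)[:2] for x,y in cc[:,0]],np.float32)
    print('guard contour',cv2.minAreaRect(q))
# block by height ~34 in front of guard
m=((Z>26)&(Z<42)).astype(np.uint8);n,l,st,c=cv2.connectedComponentsWithStats(m)
for i in range(1,n):
    if st[i,4]>40:
        q=Q[l==i];px=np.argwhere(l==i);q2=np.array([ray('top',x+270,y+110,34)[:2] for y,x in px],np.float32)
        print(st[i],np.median(q[:,2]),cv2.minAreaRect(q2),np.median(p[S][l==i],0))
cv2.imwrite('pics/topz.png',cv2.resize(p[105:255,260:400,::-1],None,fx=4,fy=4,interpolation=cv2.INTER_CUBIC))
z=np.load('side.npz')['p'];cv2.imwrite('pics/sidez.png',cv2.resize(z[140:260,240:400,::-1],None,fx=5,fy=5,interpolation=cv2.INTER_CUBIC)[:600])
E
```

```text
table z -1.0246197442619691 -1.5568335895783258
[  27   12   57   58 1947]
guard contour ((663.2023315429688, -11.631660461425781), (129.65643310546875, 127.50092315673828), 0.3592369854450226)
guard contour ((641.9932861328125, -11.810134887695312), (73.92501068115234, 92.21814727783203), 1.1192817687988281)
[97 66  8 19 85] 28.044818667383396 ((584.2642211914062, -121.40692138671875), (17.09674644470215, 44.138999938964844), 88.25017547607422) [84. 64. 47.]
[ 49  87  17  26 387] 33.102908185341555 ((527.5184936523438, -13.349081039428711), (62.3425407409668, 36.75066375732422), 1.3697701692581177) [52. 52. 46.]
```

View pics/topz.png

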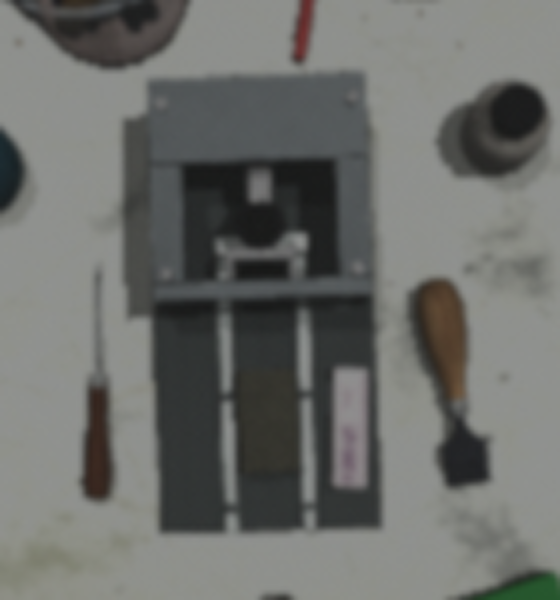

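View pics/sidez.png

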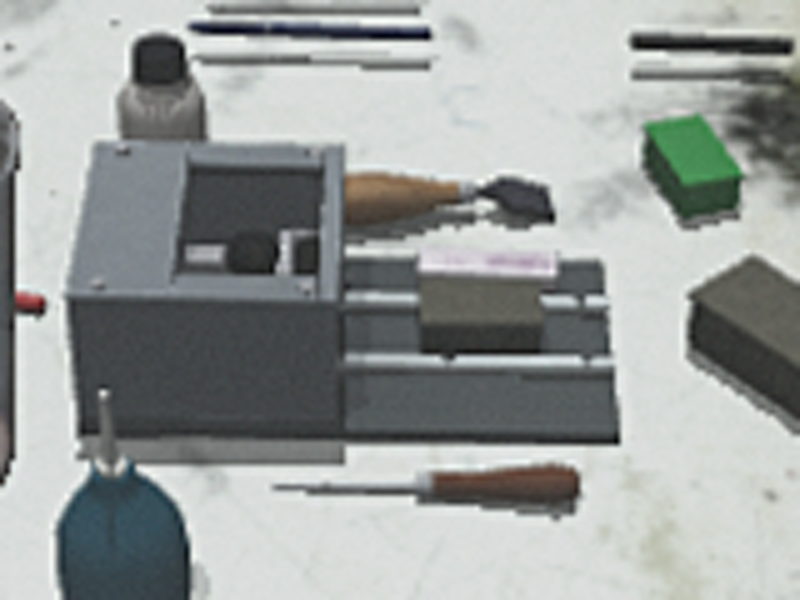

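The crops show the dark block in the channel in front of the guard, clear of the stop. The lever pad is visible in the window and the eraser lies right of the channel. Next I get the channel axis.

```bash
python3 - <<'E'
from h import *
z=np.load('top.npz');p=z['p'].astype(int)
L=[]
for v in range(184,233,2):
    g=p[v,311:343].sum(1)/3.; b=np.median(g); w=np.clip(g-b-25,0,None)
    a,c=w[:12],w[18:27]
    if a.sum()>20 and c.sum()>20:
        uL=311+(a*np.arange(12)).sum()/a.sum(); uR=329+(c*np.arange(9)).sum()/c.sum()
        A,B=ray('top',uL,v,16),ray('top',uR,v,16); L.append([(A[0]+B[0])/2,(A[1]+B[1])/2,A[1]-B[1]])
L=np.array(L);f=np.polyfit(L[:,0],L[:,1],1);print(len(L),L[:,2].mean(),'yaw deg',np.degrees(f[0]),[(x,np.polyval(f,x)) for x in(470,540,642)], np.std(L[:,1]-np.polyval(f,L[:,0])))
# dark pad in top view at z 66
g=p[150:172,312:338].sum(2)//3; print(g[::2,::2])
# side view check of window, guard top by depth
z=np.load('side.npz');P=cloud('side',z['d']);Q=P[160:250,240:380]
m=(abs(Q[...,2]-86)<5).astype(np.uint8)
cs,_=cv2.findContours(m,cv2.RETR_CCOMP,cv2.CHAIN_APPROX_NONE)
for c in cs:
    if cv2.contourArea(c)>100:
        q=np.array([ray('side',x+240,y+160,86)[:2] for x,y in c[:,0]],np.float32);print(cv2.minAreaRect(q))
print(np.median(Q[m>0][:,2]))
E
```

```text
23 48.91267193149601 yaw deg 0.05370657078391594 [(470, np.float64(-11.602343411409164)), (540, np.float64(-11.536728457099734)), (642, np.float64(-11.441118095105992))] 0.11483360953101832
[[ 26  26  25  25  30  82 113 107  46  28  28  27  26]
 [ 34  34  27  26  29  84 116 108  52  39  40  34  26]
 [ 41  40  28  26  27  79 104  95  52  41  42  35  25]
 [ 45  46  36  29  28  36  40  39  34  40  45  39  30]
 [ 48  50  43  31  28  26  27  27  27  35  48  42  31]
 [ 47  49  35  29  27  25  26  26  27  32  47  42  32]
 [ 43  40  33  31  28  26  27  26  26  35  60  61  45]
 [ 41  66  62  58  39  27  26  26  32  72 112 133 102]
 [ 43  98  92  82  75  50  42  47  67 104 105 125 102]
 [ 40  77 100 104 103 101  98 101 102 101 102  90  64]
 [ 34  55  86  70  47  44  42  41  42  43  74 110  69]]
((664.0465698242188, -5.3589019775390625), (129.55572509765625, 136.1215362548828), 0.29050418734550476)
((644.4199829101562, -6.353889465332031), (72.39677429199219, 90.15240478515625), 1.7025146484375)
86.14801082692958
```

Request:
{"fn": "play_rows", "kwargs": {"increments": [[[0.02,-0.04,0],[0,0,6],1],[[0.04,-0.08,0],[0,0,12],1],[[0.06,-0.12,0],[0,0,18],1],[[0.07,-0.16,0],[0,0,24],1],[[0.08,-0.2,0],[0,0,28],1]]}}

```text
clock: 0.52
tcp_pos: [361.2, 363.3, 247.7]
ee_rot: [-0.0, -0.012, 1.0, -0.0]
wrist_force: [0.1, 0.5, -0.2]
width: 25.5
grasp_force: 0.0
```

Request:
{"fn": "play_rows", "kwargs": {"increments": [[[0.012,-0.038,0],[0,0,0],1],[[0.024,-0.076,0],[0,0,0],1],[[0.036,-0.114,0],[0,0,0],1],[[0.048,-0.152,0],[0,0,0],1],[[0.06,-0.19,0],[0,0,-1],1]]}}

```text
clock: 0.93
tcp_pos: [420.7, 173.3, 248.0]
ee_rot: [-0.0, -0.001, 1.0, -0.0]
wrist_force: [1.8, 0.5, -0.1]
width: 0.4
grasp_force: 0.0
```

Request:
{"fn": "play_rows", "kwargs": {"increments": [[[0.01,-0.037,0],[0,0,0],1],[[0.02,-0.074,-0.01],[0,0,0],1],[[0.03,-0.111,-0.03],[0,0,0],1],[[0.04,-0.148,-0.06],[0,0,0],1],[[0.049,-0.184,-0.09],[0,0,0],1]]}}

```text
clock: 1.35
tcp_pos: [467.9, 0.1, 167.4]
ee_rot: [0.001, -0.0, 1.0, -0.0]
wrist_force: [0.8, 0.4, 0.2]
width: 0.3
grasp_force: 0.0
```

```bash
python3 - <<'E'
from h import *
s=state();print(s['tcp_pos'],s['ee_rot'],s['width'],s['wrist_force'])
p,d=vision.grab_frame('wrist');print([np.round(x,3) for x in cam('wrist')]);np.savez('w1',p=p,d=d);cv2.imwrite('pics/w1.png',p[...,::-1])
E
```

```text
[4.67915722e+02 1.49236817e-01 1.67388340e+02] [ 1.40634540e-03 -3.53487796e-04  9.99998929e-01 -2.00452868e-04] 0.2850971466010702 [0.81932517 0.36570424 0.20683681]
[np.float64(339.207), np.float64(318.104), np.float64(196.099), array([[ 0.003,  1.   , -0.003],
       [ 0.952, -0.002,  0.305],
       [ 0.305, -0.004, -0.952]]), array([   4.098, -456.237,  156.488])]
```

View pics/w1.png

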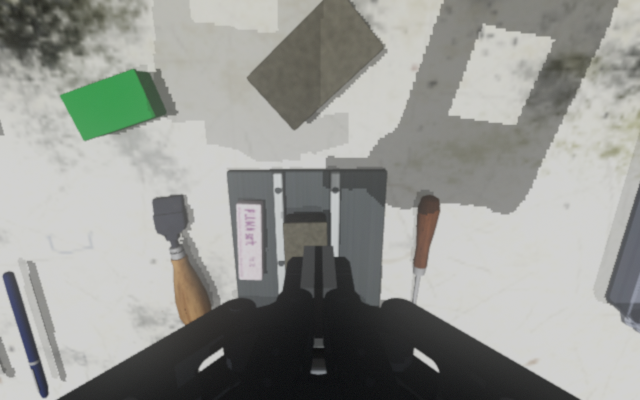

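The wrist view shows the block's rear edge at about row 213, cols 285–330, rails at cols 279 and 335, and the shut fingers just behind the block. I use the depth to check the gripper's profile and the channel axis.

```bash
python3 - <<'E'
from h import *
z=np.load('w1.npz');P=cloud('wrist',z['d']);t=state()['tcp_pos']
print('tcp',t)
for n,u,v in(('railL',279,180),('railR',335,180),('railL',280,200),('railR',335,200)): print(n,ray('wrist',u,v,16))
for u,v in((286,213),(326,213),(286,222),(326,222)): print('blk',ray('wrist',u,v,34),P[v,u])
G=P[240:,80:560].reshape(-1,3); G=G[(G[:,2]>140)]-t
for a in range(-20,90,8):
    q=G[(G[:,2]>=a)&(G[:,2]<a+8)]
    if len(q): print(a,len(q),q.min(0).round(),q.max(0).round())
E
```

```text
tcp [465.19627425  -4.12182528 161.46113809]
railL [459.83459723 -37.93840088  16.        ]
railR [459.94270834   8.55771116  16.        ]
railL [477.3391467  -37.76159618  16.        ]
railR [477.43904561   8.76983158  16.        ]
blk [482.31878983 -31.16920284  34.        ] [493.81018013 -34.37684918   3.4375557 ]
blk [482.38366345   0.82955553  34.        ] [494.63705573   1.51048158   1.43304064]
blk [490.06861866 -31.41686827  34.        ] [493.55036455 -32.32420568  25.43439577]
blk [490.13132971   0.86078301  34.        ] [493.17529339   1.01818257  26.5159456 ]
-20 28 [-10.  -7. -14.] [ -9.   6. -12.]
-12 417 [-11. -14. -12.] [-5. 12. -4.]
-4 601 [-11. -14.  -4.] [-5. 13.  4.]
4 697 [-11. -14.   4.] [-5. 13. 12.]
12 592 [-11. -14.  12.] [ 5. 13. 20.]
20 1200 [-13. -22.  20.] [12. 26. 28.]
28 3167 [-14. -36.  28.] [14. 34. 36.]
36 7019 [-14. -42.  36.] [11. 41. 44.]
44 4972 [-17. -49.  44.] [11. 47. 52.]
52 8139 [-17. -54.  52.] [ 6. 54. 60.]
60 8475 [-18. -58.  60.] [-3. 56. 68.]
68 1687 [-18. -52.  68.] [-12.  53.  73.]
```

Request:
{"fn": "play_rows", "kwargs": {"increments": [[[0,0,0],[0,0,0],1],[[0,0,0],[0,0,0],1]]}}

```text
clock: 1.57
tcp_pos: [466.4, 1.9, 166.5]
ee_rot: [-0.001, 0.0, 1.0, 0.0]
wrist_force: [0.1, -0.6, 0.3]
width: 0.1
grasp_force: 0.0
```

Request:
{"fn": "play_rows", "kwargs": {"increments": [[[0.001,-0.006,-0.02],[0,0,0],1],[[0.001,-0.012,-0.05],[0,0,0],1],[[0.001,-0.012,-0.07],[0,0,0],1],[[0.001,-0.012,-0.08],[0,0,0],1],[[0.001,-0.012,-0.08],[0,0,0],1]]}}

```text
clock: 1.98
tcp_pos: [466.5, -8.4, 85.9]
ee_rot: [-0.002, -0.002, 1.0, 0.0]
wrist_force: [-0.6, 0.7, 0.9]
width: 0.2
grasp_force: 0.0
```

Request:
{"fn": "play_rows", "kwargs": {"increments": [[[0,0,0],[0,0,0],1],[[0,0,0],[0,0,0],1],[[0,0,0],[0,0,0],1]]}}

```text
clock: 2.23
tcp_pos: [469.8, -9.7, 89.4]
ee_rot: [0.002, -0.001, 1.0, -0.0]
wrist_force: [0.4, -1.2, 0.8]
width: -0.1
grasp_force: 0.0
```

Request:
{"fn": "play_rows", "kwargs": {"increments": [[[0,-0.001,-0.02],[0,0,0],1],[[0,-0.001,-0.035],[0,0,0],1],[[0,-0.001,-0.044],[0,0,0],1],[[0,-0.001,-0.048],[0,0,0],1],[[0,-0.001,-0.048],[0,0,0],1]]}}

```text
clock: 2.65
tcp_pos: [467.8, -10.7, 39.2]
ee_rot: [-0.0, -0.001, 1.0, 0.0]
wrist_force: [0.1, -0.3, 0.5]
width: -0.0
grasp_force: 0.0
```

Request:
{"fn": "play_rows", "kwargs": {"increments": [[[0,0,0],[0,0,0],1],[[0,0,0],[0,0,0],1],[[0,0,0],[0,0,0],1]]}}

```text
clock: 2.9
tcp_pos: [469.0, -11.0, 40.4]
ee_rot: [0.001, -0.001, 1.0, -0.0]
wrist_force: [0.7, -0.3, -1.5]
width: -0.1
grasp_force: 0.0
```

Request:
{"fn": "play_rows", "kwargs": {"increments": [[[0,0,0],[0,0,0],1],[[0,0,0],[0,0,0],1]]}}

```text
clock: 3.07
tcp_pos: [468.6, -10.9, 39.9]
ee_rot: [0.001, -0.001, 1.0, -0.0]
wrist_force: [-0.3, -0.1, 0.7]
width: 0.2
grasp_force: 0.0
```

Request:
{"fn": "play_rows", "kwargs": {"increments": [[[0.004,0,-0.002],[0,0,0],1],[[0.009,0,-0.002],[0,0,0],1],[[0.014,0,-0.002],[0,0,0],1],[[0.02,0,-0.002],[0,0,0],1],[[0.026,0,-0.002],[0,0,0],1]]}}

```text
clock: 3.48
tcp_pos: [494.0, -10.7, 37.2]
ee_rot: [-0.001, -0.001, 1.0, 0.0]
wrist_force: [-2.7, -0.4, 1.7]
width: -0.4
grasp_force: 1.1
```

Request:
{"fn": "play_rows", "kwargs": {"increments": [[[0.006,0,0],[0,0,0],1],[[0.012,0,0],[0,0,0],1],[[0.018,0,0],[0,0,0],1],[[0.024,0,0],[0,0,0],1],[[0.03,0,0],[0,0,0],1]]}}

```text
clock: 3.9
tcp_pos: [524.8, -10.8, 37.3]
ee_rot: [0.0, -0.001, 1.0, -0.0]
wrist_force: [0.1, 0.2, -1.1]
width: 0.1
grasp_force: 0.3
```

Request:
{"fn": "play_rows", "kwargs": {"increments": [[[0.005,0,0],[0,0,0],1],[[0.01,0,0],[0,0,0],1],[[0.014,0,0],[0,0,0],1],[[0.018,0,0],[0,0,0],1],[[0.022,0,0],[0,0,0],1]]}}

```text
clock: 4.32
tcp_pos: [546.3, -10.8, 37.4]
ee_rot: [-0.0, -0.001, 1.0, 0.0]
wrist_force: [-1.4, 0.0, 0.1]
width: 0.2
grasp_force: 0.6
```

Now slow, watching for the stop force.

Request:
{"fn": "play_rows", "kwargs": {"increments": [[[0.0015,0,0],[0,0,0],1],[[0.003,0,0],[0,0,0],1],[[0.0045,0,0],[0,0,0],1],[[0.006,0,0],[0,0,0],1],[[0.007,0,0],[0,0,0],1]]}}

```text
clock: 4.73
tcp_pos: [553.3, -10.8, 37.5]
ee_rot: [0.0, -0.001, 1.0, -0.0]
wrist_force: [-1.0, 1.0, 0.8]
width: 0.1
grasp_force: 0.7
```

Request:
{"fn": "play_rows", "kwargs": {"increments": [[[0.001,0,0],[0,0,0],1],[[0.002,0,0],[0,0,0],1],[[0.003,0,0],[0,0,0],1]]}}

```text
clock: 4.98
tcp_pos: [556.0, -10.8, 37.4]
ee_rot: [-0.0, -0.001, 1.0, 0.0]
wrist_force: [-2.3, -0.2, 1.8]
width: 0.2
grasp_force: 1.0
```

Request:
{"fn": "play_rows", "kwargs": {"increments": [[[0.001,0,0],[0,0,0],1],[[0.002,0,0],[0,0,0],1]]}}

```text
clock: 5.15
tcp_pos: [557.6, -10.8, 37.4]
ee_rot: [-0.001, -0.001, 1.0, -0.0]
wrist_force: [-5.6, -0.2, 5.2]
width: 0.2
grasp_force: 2.4
```

```bash
python3 - <<'E'
from h import *
p,d=vision.grab_frame('side');np.savez('side2',p=p,d=d);s=state();print(s['tcp_pos'],s['wrist_force'])
cv2.imwrite('pics/s2.png',cv2.resize(p[140:240,280:400,::-1],None,fx=6,fy=6,interpolation=cv2.INTER_CUBIC))
E
```

```text
[557.6199386  -10.79452373  37.36327215] [-3.68836507 -0.19780238  3.67106135]
```

View pics/s2.png

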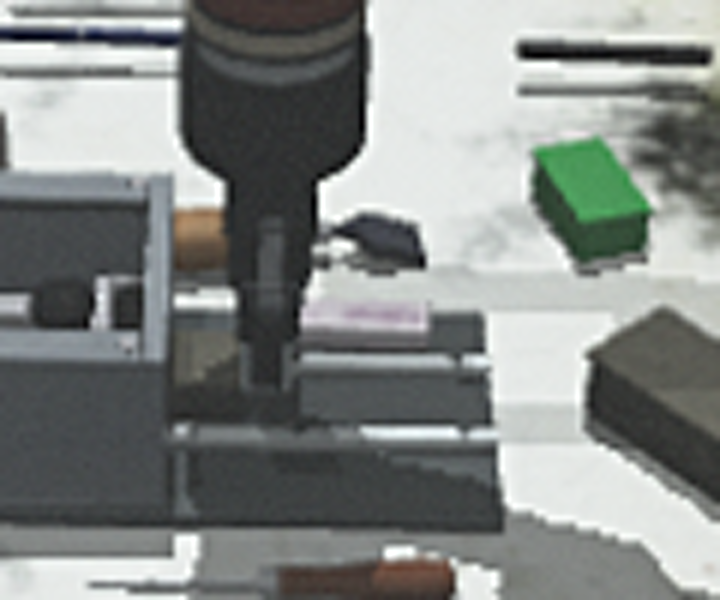

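The block is being pushed by the fingertips, with its front end under the guard (x≈170–240 in the crop). Next I confirm the stop by force.

Request:
{"fn": "play_rows", "kwargs": {"increments": [[[0.001,0,0],[0,0,0],1],[[0.001,0,0],[0,0,0],1]]}}

```text
clock: 5.37
tcp_pos: [557.6, -10.8, 37.2]
ee_rot: [-0.002, -0.001, 1.0, 0.0]
wrist_force: [-6.3, -0.3, 5.2]
width: -0.1
grasp_force: 3.0
```

Request:
{"fn": "play_rows", "kwargs": {"increments": [[[0.001,0,0],[0,0,0],1],[[0.001,0,0],[0,0,0],1]]}}

```text
clock: 5.53
tcp_pos: [557.7, -10.7, 37.1]
ee_rot: [-0.003, -0.001, 1.0, 0.0]
wrist_force: [-8.4, 0.2, 6.9]
width: 0.1
grasp_force: 4.0
```

Request:
{"fn": "play_rows", "kwargs": {"increments": [[[-0.004,0,0],[0,0,0],1],[[-0.012,0,0],[0,0,0],1],[[-0.024,0,0],[0,0,0],1],[[-0.03,0,0.02],[0,0,0],1],[[-0.03,0,0.05],[0,0,0],1]]}}

```text
clock: 5.95
tcp_pos: [525.3, -10.2, 84.0]
ee_rot: [-0.004, -0.001, 1.0, 0.001]
wrist_force: [0.5, 0.3, 0.6]
width: 0.1
grasp_force: 0.0
```

Request:
{"fn": "play_rows", "kwargs": {"increments": [[[0,0,0.03],[0,0,0],1],[[0,0,0.055],[0,0,0],1],[[0.0,0,0.06],[0,0,0],1],[[0,0,0.06],[0,0,0],1]]}}

```text
clock: 6.28
tcp_pos: [532.6, -11.1, 150.5]
ee_rot: [0.004, -0.001, 1.0, -0.001]
wrist_force: [-0.2, 0.2, 0.2]
width: -0.0
grasp_force: 0.0
```

```bash
python3 - <<'E'
from h import *
print(state()['tcp_pos'],state()['ee_rot'])
p,d=vision.grab_frame('side');np.savez('side3',p=p,d=d)
p,d=vision.grab_frame('top');np.savez('top3',p=p,d=d)
a=np.load('side.npz')
S=np.load('side3.npz');P=cloud('side',S['d']);Q=P[150:240,270:380]
m=(abs(Q[...,2]-34)<3)&(Q[...,0]<610)&(Q[...,0]>480)&(abs(Q[...,1]+11)<25)
q=Q[m];print('block top',len(q),np.percentile(q,[2,50,98],0))
cv2.imwrite('pics/s3.png',cv2.resize(S['p'][140:240,280:400,::-1],None,fx=6,fy=6,interpolation=cv2.INTER_CUBIC))
E
```

```text
[532.6244963  -11.13103554 150.50746454] [ 3.91714923e-03 -7.37600281e-04  9.99991923e-01 -5.15954403e-04]
block top 117 [[570.39929245 -28.74231239  31.69523041]
 [585.46630012  -9.9090563   34.11386202]
 [598.87662645   7.33668892  36.46011108]]
```

View pics/s3.png

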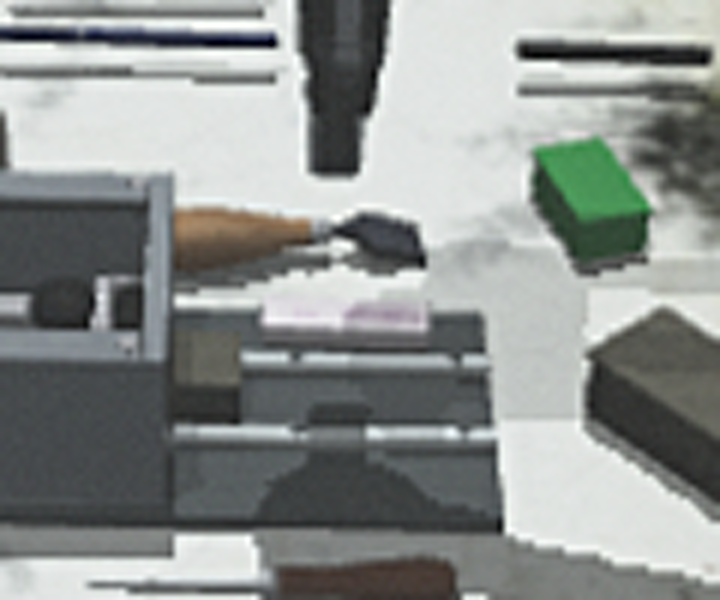

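The block sits clear against the stop, about 30 mm sticking out of the guard. Its rear is at x≈569, so the window centre is at about (643.5, -11). I move above the window.

Request:
{"fn": "play_rows", "kwargs": {"increments": [[[0.02,0,0],[0,0,0],1],[[0.05,0,0],[0,0,0],1],[[0.08,0,0],[0,0,0],1],[[0.103,0,0],[0,0,0],1],[[0.113,0,0],[0,0,0],1]]}}

```text
clock: 6.8
tcp_pos: [644.6, -10.8, 144.7]
ee_rot: [-0.001, -0.001, 1.0, 0.0]
wrist_force: [-0.4, -0.6, 0.1]
width: 0.1
grasp_force: 0.0
```

Request:
{"fn": "play_rows", "kwargs": {"increments": [[[0,0,0],[0,0,0],1],[[0,0,0],[0,0,0],1],[[0,0,0],[0,0,0],1],[[0,0,0],[0,0,0],1],[[0,0,0],[0,0,0],1]]}}

```text
clock: 7.22
tcp_pos: [641.9, -10.7, 146.9]
ee_rot: [-0.001, -0.001, 1.0, 0.0]
wrist_force: [0.5, -0.0, 0.3]
width: -0.1
grasp_force: 0.0
```

```bash
python3 - <<'E'
from h import *
print(state()['tcp_pos'])
p,d=vision.grab_frame('wrist');np.savez('w2',p=p,d=d);P=cloud('wrist',d)
m=(abs(P[...,2]-86)<4)&(abs(P[...,1]+11)<70)&(P[...,0]>560)
q=P[m];print(m.sum(),np.percentile(q,[1,50,99],0))
cv2.imwrite('pics/w2.png',p[...,::-1]);print(state()['tcp_pos'],state()['ee_rot'])
E
```

```text
[641.91504621 -10.74584448 146.91750557]
14592 [[599.82512774 -72.70671447  83.00443431]
 [636.88936635  -6.91308366  86.95792764]
 [696.55366255  53.22279465  89.01256111]]
[642.21707858 -10.75723664 147.23387806] [-3.58315178e-04 -7.01181207e-04  9.99999689e-01  3.80336864e-05]
```

View pics/w2.png

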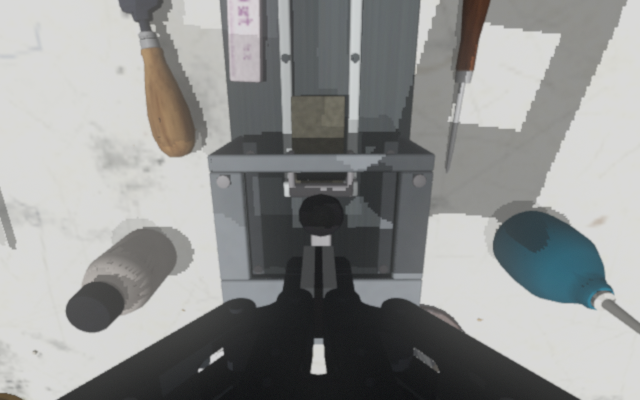

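The wrist view shows the pad at (321,213). The window spans rows 171–278 and cols 248–393, and the block end shows at rows 95–150.

```bash
python3 - <<'E'
from h import *
print('pad',ray('wrist',321.5,213,66))
for u,v in((248,171),(396,171),(250,278),(391,278)): print(ray('wrist',u,v,86))
s=state();print(s['tcp_pos'])
E
```

```text
pad [642.50329912  -9.39286596  66.        ]
[609.32565556 -51.45149673  86.        ]
[609.3470204   32.62047845  86.        ]
[678.72054766 -54.63866445  86.        ]
[678.78129136  34.41489112  86.        ]
[642.21707858 -10.75723664 147.23387806]
```

Request:
{"fn": "play_rows", "kwargs": {"increments": [[[0.001,0.001,-0.015],[0,0,0],1],[[0.001,0.001,-0.03],[0,0,0],1],[[0.001,0.001,-0.042],[0,0,0],1],[[0.001,0.001,-0.052],[0,0,0],1],[[0.001,0.001,-0.058],[0,0,0],1]]}}

```text
clock: 7.68
tcp_pos: [642.6, -9.6, 86.9]
ee_rot: [-0.002, -0.001, 1.0, 0.0]
wrist_force: [-0.6, 0.5, -0.5]
width: 0.0
grasp_force: 0.0
```

Request:
{"fn": "play_rows", "kwargs": {"increments": [[[0,0,-0.001],[0,0,0],1],[[0,0,-0.003],[0,0,0],1],[[0,0,-0.005],[0,0,0],1],[[0,0,-0.007],[0,0,0],1],[[0,0,-0.008],[0,0,0],1]]}}

```text
clock: 8.1
tcp_pos: [644.8, -9.9, 82.2]
ee_rot: [0.001, -0.001, 1.0, -0.0]
wrist_force: [-1.3, 0.2, 2.2]
width: 0.2
grasp_force: 1.1
```

Request:
{"fn": "play_rows", "kwargs": {"increments": [[[0,0,-0.001],[0,0,0],1],[[0,0,-0.002],[0,0,0],1],[[0,0,-0.003],[0,0,0],1],[[0,0,-0.004],[0,0,0],1],[[0,0,-0.005],[0,0,0],1]]}}

```text
clock: 8.52
tcp_pos: [644.5, -9.9, 77.0]
ee_rot: [0.0, -0.001, 1.0, -0.0]
wrist_force: [-1.4, 0.3, 3.9]
width: 0.1
grasp_force: 2.3
```

Request:
{"fn": "play_rows", "kwargs": {"increments": [[[0,0,-0.001],[0,0,0],1],[[0,0,-0.002],[0,0,0],1],[[0,0,-0.003],[0,0,0],1],[[0,0,-0.003],[0,0,0],1]]}}

```text
clock: 8.85
tcp_pos: [644.5, -9.9, 73.9]
ee_rot: [0.0, -0.001, 1.0, -0.0]
wrist_force: [-1.4, 0.3, 6.1]
width: 0.2
grasp_force: 3.2
```

Request:
{"fn": "play_rows", "kwargs": {"increments": [[[0,0,-0.001],[0,0,0],1],[[0,0,-0.002],[0,0,0],1],[[0,0,-0.002],[0,0,0],1]]}}

```text
clock: 9.1
tcp_pos: [644.6, -9.9, 72.9]
ee_rot: [0.0, -0.001, 1.0, -0.0]
wrist_force: [-3.0, -1.1, 10.6]
width: 0.0
grasp_force: 5.3
```

Request:
{"fn": "play_rows", "kwargs": {"increments": [[[0,0,-0.001],[0,0,0],1],[[0,0,-0.001],[0,0,0],1],[[0,0,-0.001],[0,0,0],1]]}}

```text
clock: 9.35
tcp_pos: [644.6, -9.9, 72.4]
ee_rot: [0.0, -0.001, 1.0, -0.0]
wrist_force: [-4.7, -0.0, 11.5]
width: -0.2
grasp_force: 6.2
```

Request:
{"fn": "play_rows", "kwargs": {"increments": [[[0,0,-0.001],[0,0,0],1],[[0,0,-0.002],[0,0,0],1],[[0,0,-0.002],[0,0,0],1],[[0,0,-0.002],[0,0,0],1]]}}

```text
clock: 9.68
tcp_pos: [644.7, -9.9, 71.7]
ee_rot: [0.0, -0.001, 1.0, -0.0]
wrist_force: [-7.3, -0.5, 17.0]
width: 0.1
grasp_force: 8.9
```

Request:
{"fn": "play_rows", "kwargs": {"increments": [[[0,0,-0.001],[0,0,0],1],[[0,0,-0.001],[0,0,0],1],[[0,0,-0.001],[0,0,0],1]]}}

```text
clock: 9.93
tcp_pos: [644.7, -9.9, 71.5]
ee_rot: [-0.0, -0.001, 1.0, -0.0]
wrist_force: [-8.8, -0.4, 21.0]
width: 0.0
grasp_force: 10.8
```

Request:
{"fn": "play_rows", "kwargs": {"increments": [[[0,0,0],[0,0,0],1],[[0,0,0],[0,0,0],1],[[0,0,0],[0,0,0],1],[[0,0,0],[0,0,0],1]]}}

```text
clock: 10.27
tcp_pos: [644.7, -9.9, 71.5]
ee_rot: [-0.0, -0.001, 1.0, -0.0]
wrist_force: [-8.3, 0.9, 20.2]
width: -0.2
grasp_force: 10.8
```

```bash
python3 - <<'E'
from h import *
p,d=vision.grab_frame('side');Q=cloud('side',d)[150:240,270:380]
m=(abs(Q[...,2]-34)<3)&(Q[...,0]<610)&(Q[...,0]>480)&(abs(Q[...,1]+11)<25)
q=Q[m];print('block top',len(q),np.percentile(q,[2,50,98],0));s=state();print(s['tcp_pos'],s['wrist_force'])
cv2.imwrite('pics/s4.png',cv2.resize(p[140:240,280:400,::-1],None,fx=6,fy=6,interpolation=cv2.INTER_CUBIC))
E
```

```text
block top 116 [[570.40034342 -29.68539729  31.30196289]
 [583.62430162  -9.51257458  34.07184997]
 [598.90618461   8.37488788  36.64462374]]
[644.70063437  -9.88886791  71.50013876] [-8.87808938  0.71826111 19.88163956]
```

View pics/s4.png

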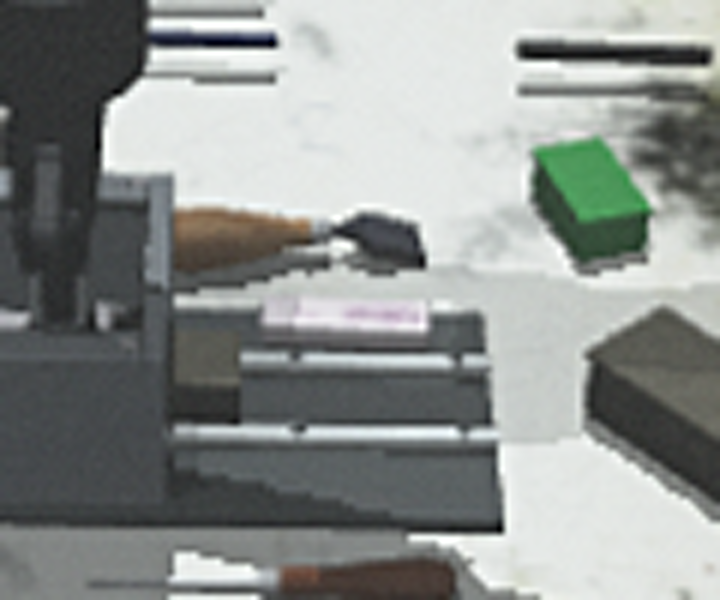

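The block is unmoved at the stop and the fingers are through the window on the lever with about 20 N. I add a little margin, then hand in.

Request:
{"fn": "play_rows", "kwargs": {"increments": [[[0,0,-0.001],[0,0,0],1],[[0,0,-0.001],[0,0,0],1],[[0,0,-0.001],[0,0,0],1],[[0,0,-0.001],[0,0,0],1]]}}

```text
clock: 10.65
tcp_pos: [644.7, -9.9, 71.4]
ee_rot: [-0.0, -0.001, 1.0, -0.0]
wrist_force: [-10.0, 0.5, 23.7]
width: 0.2
grasp_force: 12.7
```

```bash
python3 -c "
from h import *
s=state();print(s['tcp_pos'],s['wrist_force']);print(order.job_done())"
```

```text
[644.74528133  -9.91060841  71.37080798] [-9.96768861  0.49333249 23.72369255]
the job is handed in; nothing more can be done
None
```

I pushed the block against the end stop, then pressed the lever down through the guard's window and handed the job in at about 10.7 s, with the fingers still holding it at about 24 N; no result came back.

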